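# Load a cemented lens into the UV curing turntable and index it under the lamp

## Task

The lens cell in the white tray has just been cemented. Take it by its black barrel without touching the glass and set it gently into the empty three-point nest at the front of the curing turntable, so that all three ball feet sit down between their pins and it cannot rock, and let go of it. Then use an index handle to turn the table clockwise (seen from above) by one station, until the detent holds the new lens under the curing lamp; leave the cured lens seated in its own nest and do not knock over the resin bottle.

Things in the scene. Friction and masses are not known exactly. Their poses are not given: they have to be found in the camera images.
- lens_cell_mid (a point): On the axis of the new lens cell (loose, about 0.2 kg), half-way up: 23.5 mm above the underside of its feet; z up along the axis. Black round barrel 44 mm in diameter, from 13 to 45 mm above the underside of the feet, with a slightly domed bluish lens in its top (glass up to 46.7 mm). It starts standing in the white tray at any yaw; hold it by the barrel.
- lens_cell: The same cell; origin on its axis at the underside of the feet. Under the barrel: aluminium flange 48 mm in diameter, 8 to 13 mm up, with three lugs out to 38 mm from the axis at 60, 180 and 300 degrees from the cell's x axis; under each lug a steel ball foot of 14 mm diameter, centred 28 mm from the axis. The lugs are low, the barrel above them is clear all round.
- lens: The glass in the top of the new lens cell; origin and axes as body lens_cell. Nothing may touch it.
- tray: White tray, 130 x 110 mm, fixed; floor 3 mm and rim 10 mm above the worktop; origin under its centre.
- nest (a point): Where lens_cell_mid lies when the new cell is fully seated in the empty nest (71 mm above the worktop; the feet's undersides then 48 mm above it). At the start on the robot's side of the turntable, 80 mm from its axis; turns with it, axes as the turntable's. The cell fits with its x axis along the nest's x axis or 120 degrees either way from it.
- seat_a: One of the nest's three seats, 28 mm from the nest's centre at 60 degrees from its x axis: block 17 x 28 x 5 mm with two polished, slippery pins (8 mm thick, 16 mm long, centres 15.6 mm apart, tops 51 mm above the worktop) pointing away from the nest's centre. A foot sinks 3.2 mm below the pin tops, and slides in by itself from about 4 mm off. Origin under its centre, z = 40 mm.
- seat_b: The same at 180 degrees from the nest's x axis.
- seat_c: The same at 300 degrees from the nest's x axis.
- cure_station: Curing station, fixed; origin on the turntable's axis at worktop height, x away from the robot, y left (yaw up to 0.2 rad). Dark turntable, 236 mm in diameter, top 40 mm up; nests at 180 degrees from x (front, empty, to load), 60 (far left, under the lamp, holds the cured lens) and 300 (empty, unused); between them three upright index handles, at 0, 120 and 240 degrees.
- turntable (a joint): Angle of the turntable (rad): 0 at the start, grows clockwise seen from above. A detent holds it every 2.094 rad (120 degrees), pulling to the nearer place with up to 0.25 N m: turn it past half-way (1.05 rad) and it runs on to the next place by itself within about 3 s, slowly, as the bearing is damped (0.15 N m s/rad). No end stops.
- index_handle (a point): Centre of the black knob of the index handle that stands front right (240 degrees from the station's x) at the start; turns with the table, 108 mm from its axis. Upright round grip 19 mm in diameter, 74 to 110 mm above the worktop (this point: 92 mm), on a 10 mm rod. One station clockwise carries it round the front to the near left (120 degrees).
- lamp_axis (a point): Centre of the curing lamp's underside, 152 mm above the worktop, straight above the nest place under it, 80 mm from the turntable's axis. Lamp: black, 45 mm in diameter, top 244 mm up, on a horizontal arm to a 16 mm column, 234 mm high, that stands 158 mm from the turntable's axis in the same direction.
- cured_cell_mid (a point): Half-way up the second, identical lens cell (loose), already cured, seated in the nest under the lamp at the start; it must ride along in its nest.
- cured_nest (a point): Where cured_cell_mid lies when that cell is seated in its nest; turns with the table.
- resin_bottle: Dark resin bottle, 48 mm in diameter and 147 mm high, standing loose on the worktop at the left; origin under its centre.

How it is judged:
By the outcome, as a careful person would: the job done as asked, in the order asked, and still so for the second after the job is handed in, with the robot touching nothing.
It also fails if it takes over 58 s, if anything falls off the work surface, if the arm or the gripper's body presses on something with over 40 N, if the wrist force passes 120 N, or if a joint passes its speed limit or range.

## Robot

A 6-joint arm with a two-finger parallel gripper is mounted at the origin on a cart in front of the work surface, level with it; the furniture and walls round the work are solid. World frame = base frame: x ahead of the robot, y to its left, z up, the work surface at z = 0. Lengths are in m, angles in rad, forces in N, time in s.
With the tool pointing down it reaches from about 0.375 to 0.9 m from the base axis. Payload 3.1 kg.
Tool frame: the origin (TCP) lies between the finger pads; the fingertips stand 19 mm ahead of it and the grasp point (between the pads) is the TCP; z points along the fingers, y is the direction in which the jaws open and shut (so a half turn about z gives the same grasp; the last joint's range is limited). The gripper opens to 85 mm and grips with 20 to 120 N. Pads are 22 mm wide; open, the fingers measure 114 mm over their backs; the gripper's body (76 mm by 85 mm) begins 54 mm behind the grasp point. The pads swing forward as they close: fully open they stand 13 mm farther back than shut.
Start: joints at [1.016, 0.527, 1.433, -0, 1.181, -0.178], TCP at [0.23, 0.581, 0.25] pointing down, gripper open.
Joint ranges: [-3.08, 3.08], [-0.75, 2.2], [0.22, 2.44], [-1.43, 4.57], [0, 2.65], [-2.85, 2.85]. Speed limits (rad/s): [2.79, 2.79, 3.14, 3.14, 3.14, 3.14].

## Interface

Orientations are given as a unit quaternion [x, y, z, w].
In Python, from station import manip, optics, job gives the robot as it stands.
- The arm moves only by the shell command python3 -m inch 'ROWS' [OPENING] [FORCE]. ROWS is JSON, one flat list of numbers, 4 for each row, row after row: the shift along the world's x, y, z in cm, then the turn about the world's z in rad. A call has 1 to 20 rows; each row shifts and turns the commanded pose from where the row before left it; what a row does not reach is not made up. A row lasts 1/8 s, in which the tool goes at most 62.5 mm and 10.7 degrees, less where a joint would pass 70% of its speed; a pose out of reach is approached as far as the arm can. A call with a gripper value outside its range is refused whole. OPENING is the opening in per cent of the stroke, from 0 (shut) to 100 (fully open), set as the call begins (- or left out, the last holds). The fingers move at their own pace and stop on an object; FORCE is the grip in N (left out, the last holds). Time passes only in rows, so rows that do not move let the fingers close. It gives the time, the measured TCP pose, the force and the opening at its end, in the units of the state.
- manip.sense(): the state, without advancing time (a new reading comes with each control period).
- optics.snapshot(name): name is "scene" or "top" or "wrist"; returns (picture, depth): 420x560x3 uint8, red, green, blue; 420x560 float32, m along the optical axis (not along the pixel's ray), 0 where there is no reading.
- optics.camera_model(name): a dict with "mtx" (3x3 intrinsics, pixels), "camera_from_world" (4x4, takes a point from world to camera coordinates); the wrist camera has in their place "tool_from_camera" (4x4, takes a point from camera to tool coordinates, whose origin is the TCP and whose axes are the flange's). Camera axes: x right, y up, looking along -z (the intrinsics and any distortion apply to the point x, -y, -z); pixel columns grow to the right and rows downward; lengths in m; the calibration is good to about 2 mm. A picture is of the moment at which its call begins: read the wrist's pose just before it. camera_model takes no time and is no camera call.
- job.sign_off(): hands the job in, once; it reports no verdict.
The state is a dict: "t": time; "q": joint angles; "qd": joint speeds; "tau": joint torques, N m; "tcp_pos": TCP position; "tool_rot": TCP orientation; "force": force on the tool from outside, world axes, zero at the start; "ft_torque": the same for the moment, N m; "finger_gap": opening from 0.0 (shut) to 1.0 (fully open).
Only numpy, scipy, OpenCV 4.12 (cv2) and the standard library are available. Lean on these libraries where they do the work, as an engineer would, in place of code of your own. Each camera call takes 0.05 s, during which the arm holds its last target.

## Working session

There is one attempt and no reset: what is moved stays moved. The work goes in short steps, Python scripts to look and compute and a shell command to move; the robot and the scene stay as the last step left them, time stands still between calls to the robot, and variables do not carry over. Pictures are saved under pics/ and viewed, and the job is handed in when it is done.

```bash
ls; mkdir -p pics
python3 - <<'E'
from station import manip, optics, job
import cv2, numpy as np
print(manip.sense())
for n in ["scene","top","wrist"]:
    p,d=optics.snapshot(n); cv2.imwrite(f"pics/{n}0.png",p[:,:,::-1]); np.save(f"pics/{n}0.npy",d)
    print(n,optics.camera_model(n))
E
```

```text
pics
{'t': 0.0, 'q': array([ 1.01551277e+00,  5.28481541e-01,  1.43392550e+00, -1.39422095e-05,
        1.18138089e+00, -1.78497901e-01]), 'qd': array([-0.00013792, -0.00015164,  0.00096341,  0.00047488,  0.00224558,
       -0.00010161]), 'tau': array([-9.33704396e-04, -4.42351449e+01, -1.78026670e+01, -1.99870015e-04,
        8.47806805e-03,  2.53084742e-06]), 'tcp_pos': array([0.22956709, 0.58057741, 0.24931674]), 'tool_rot': array([ 1.87277684e-01,  9.82306400e-01, -1.02690051e-03, -3.87722164e-04]), 'force': array([ 0.16151295, -0.65373162, -0.15702596]), 'ft_torque': array([ 0.02545654, -0.01224875,  0.02730837]), 'finger_gap': 0.9990148191077334}
scene {'mtx': array([[544.30157773,   0.        , 285.8094314 ],
       [  0.        , 544.30157773, 211.5256211 ],
       [  0.        ,   0.        ,   1.        ]]), 'camera_from_world': array([[ 0.7378757 , -0.67490758,  0.00626228, -0.38183016],
       [ 0.43201292,  0.4794072 ,  0.76389369, -0.31460208],
       [-0.51855983, -0.56095321,  0.64531171, -1.05773309],
       [ 0.        ,  0.        ,  0.        ,  1.        ]])}
top
[... 261 characters left out ...]
5471,  0.00289079,  0.05726706, -0.54206384],
       [-0.05730943,  0.01770979,  0.99819938, -1.156369  ],
       [ 0.        ,  0.        ,  0.        ,  1.        ]])}
wrist {'mtx': array([[372.68471116,   0.        , 278.63195083],
       [  0.        , 372.68471116, 209.76477664],
       [  0.        ,   0.        ,   1.        ]]), 'tool_from_camera': array([[ 5.20663360e-04,  9.62925309e-01,  2.69767637e-01,
         6.92668593e-02],
       [ 9.99999818e-01, -4.19460126e-04, -4.32796519e-04,
         3.88864903e-04],
       [-3.03593956e-04,  2.69767813e-01, -9.62925353e-01,
        -1.23555134e-01],
       [ 0.00000000e+00,  0.00000000e+00,  0.00000000e+00,
         1.00000000e+00]])}
```

View pics/top0.png

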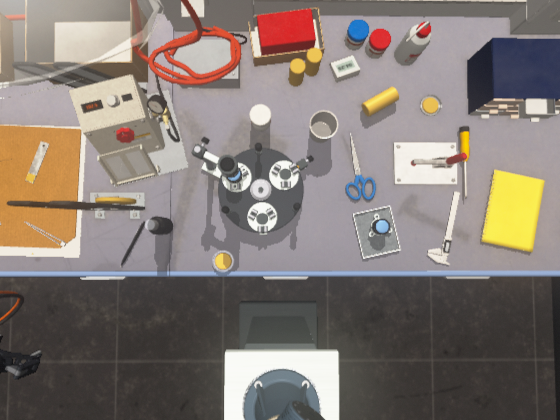

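View pics/scene0.png

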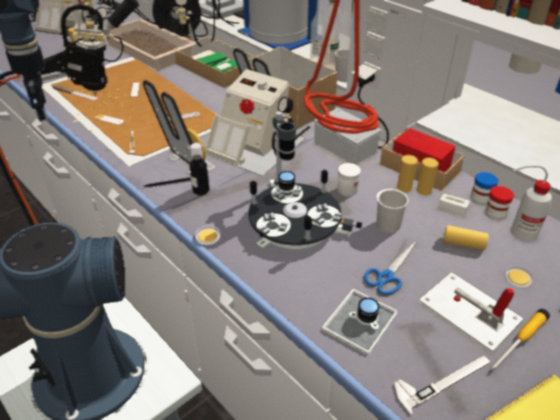

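View pics/wrist0.png

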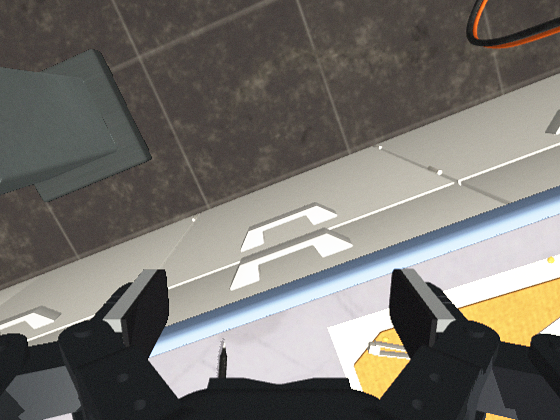

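```bash
cat > h.py <<'E'
import numpy as np, cv2
from scipy.spatial.transform import Rotation as R
from station import manip, optics
def cam(n, s=None):
    m=optics.camera_model(n); K=m["mtx"]
    if n=="wrist":
        T=np.eye(4);T[:3,:3]=R.from_quat(s["tool_rot"]).as_matrix();T[:3,3]=s["tcp_pos"]
        W=T@m["tool_from_camera"]
    else: W=np.linalg.inv(m["camera_from_world"])
    return K,W
def ray(K,W,u,v):
    d=np.array([(u-K[0,2])/K[0,0],-(v-K[1,2])/K[1,1],-1.0])
    return W[:3,3],W[:3,:3]@d
def onz(K,W,u,v,z):
    o,d=ray(K,W,u,v); return o+d*(z-o[2])/d[2]
def proj(K,W,p):
    C=np.linalg.inv(W); c=C[:3,:3]@np.asarray(p)+C[:3,3]
    return np.array([K[0,0]*c[0]/-c[2]+K[0,2], K[1,1]*-c[1]/-c[2]+K[1,2]])
def cloud(K,W,d):
    v,u=np.mgrid[:d.shape[0],:d.shape[1]]
    P=np.stack([(u-K[0,2])/K[0,0]*d,-(v-K[1,2])/K[1,1]*d,-d],-1)@W[:3,:3].T+W[:3,3]
    P[d<=0]=np.nan; return P
def snap(n,f):
    s=manip.sense(); p,d=optics.snapshot(n); cv2.imwrite(f"pics/{f}.png",p[:,:,::-1]); np.save(f"pics/{f}.npy",d)
    np.savez(f"pics/{f}_s.npz",tcp_pos=s["tcp_pos"],tool_rot=s["tool_rot"])
    return s,p,d
E
python3 - <<'E'
from h import *
p=cv2.imread("pics/top0.png"); d=np.load("pics/top0.npy")
a=cv2.resize(p[130:270,190:310],None,fx=4,fy=4,interpolation=cv2.INTER_CUBIC)
b=cv2.resize(p[195:275,340:420],None,fx=4,fy=4,interpolation=cv2.INTER_CUBIC)
c=np.zeros((560,800,3),np.uint8);c[:,:480]=a;c[:320,480:]=b; cv2.imwrite("pics/zoom0.png",c)
K,W=cam("top"); P=cloud(K,W,d)
for u,v in [(376,232),(381,227),(365,240),(260,190),(262,217),(285,172),(236,176),(260,113),(158,226),(223,260),(300,240)]: print((u,v),P[v,u].round(4))
z=P[...,2]
# circle fits
def blob(z0,z1,box,nm):
    u0,u1,v0,v1=box; m=np.zeros(z.shape,bool); m[v0:v1,u0:u1]=(z[v0:v1,u0:u1]>z0)&(z[v0:v1,u0:u1]<z1)
    q=P[m]; print(nm,m.sum(),np.median(q,0).round(4),((q.max(0)+q.min(0))/2).round(4),(q.max(0)-q.min(0)).round(4))
blob(.040,.056,(350,410,205,262),"cell")
blob(.005,.02,(350,410,205,262),"tray")
blob(.036,.046,(210,312,140,240),"table")
blob(.1,.2,(140,180,215,240),"bottle")
blob(.085,.12,(285,312,190,225),"hR")
blob(.085,.12,(215,236,195,225),"hL")
blob(.085,.12,(250,270,140,165),"hF")
E
```

```text
(376, 232) [ 0.4838 -0.2579  0.0445]
(381, 227) [ 0.4974 -0.27    0.0517]
(365, 240) [ 0.4614 -0.2366  0.0035]
(260, 190) [0.5968 0.0597 0.0573]
(262, 217) [0.5242 0.0543 0.0425]
(285, 172) [ 0.6496 -0.0087  0.0348]
(236, 176) [0.6293 0.1216 0.0955]
(260, 113) [0.8043 0.0602 0.072 ]
(158, 226) [0.4974 0.3173 0.1149]
(223, 260) [0.4048 0.1641 0.0042]
(300, 240) [ 0.4611 -0.0526 -0.0013]
cell 208 [ 0.4988 -0.272   0.0475] [ 0.4989 -0.2727  0.0472] [0.0411 0.0437 0.0143]
tray 541 [ 0.484  -0.264   0.0073] [ 0.4802 -0.2783  0.0124] [0.1555 0.1634 0.0149]
table 4472 [0.5908 0.0496 0.04  ] [0.5984 0.0585 0.041 ] [0.2357 0.2788 0.01  ]
bottle 166 [0.4992 0.3254 0.1441] [0.499  0.3287 0.1256] [0.0335 0.0301 0.0513]
hR 46 [ 0.5498 -0.0357  0.107 ] [ 0.5496 -0.0366  0.1005] [0.0176 0.0181 0.0299]
hL 46 [0.5393 0.1482 0.1081] [0.5404 0.1497 0.1003] [0.0181 0.0176 0.0258]
hF 51 [0.7038 0.0639 0.1077] [0.706  0.0642 0.1015] [0.0181 0.0162 0.0265]
```

```bash
sleep 0
```

```text
(no output)
```

View pics/zoom0.png

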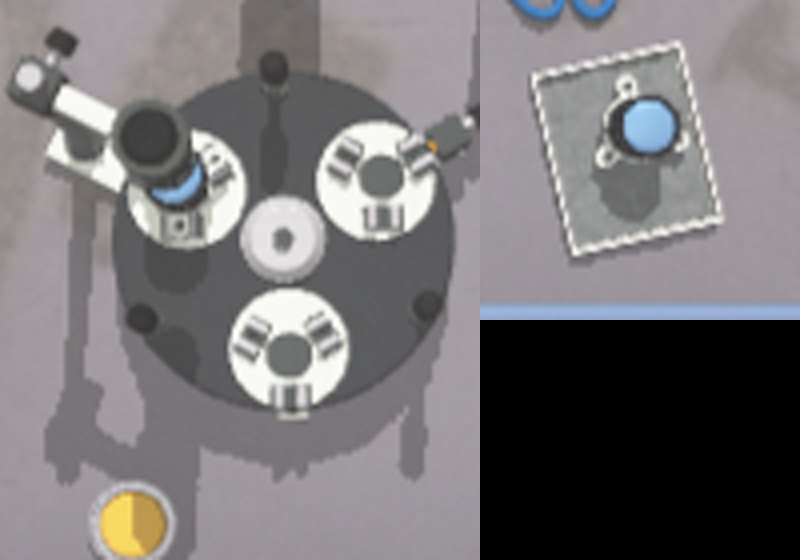

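Run:
```python
from h import *
K,W=cam("top")
c=np.array([.4989,-.2722])
for u,v in [(376.4,216.3),(371.7,234.2),(390.5,231)]:
    p=onz(K,W,u,v,.016); e=p[:2]-c; print(p.round(4),np.hypot(*e).round(4),np.degrees(np.arctan2(e[1],e[0])).round(1))
for nm,u,v,z in [("nestdisc",262.2,218.8,.042),("seatb",262.7,229.3,.05),("seat",252.8,213.7,.05),("seat",271.5,213.5,.05),("hub",260.7,189.7,.057),("lens",381.9,226.5,.0497)]:
    print(nm,onz(K,W,u,v,z).round(4))
```

```text
[ 0.5282 -0.2667  0.016 ] 0.0298 10.7
[ 0.4779 -0.2528  0.016 ] 0.0286 137.4
[ 0.4869 -0.306   0.016 ] 0.0358 -109.5
nestdisc [0.5193 0.0538 0.042 ]
seatb [0.4905 0.0521 0.05  ]
seat [0.5328 0.0792 0.05  ]
seat [0.5335 0.0284 0.05  ]
hub [0.5976 0.0578 0.057 ]
lens [ 0.4988 -0.273   0.0497]
```

```bash
python3 -m inch '[1.5,-2.6,0,0, 2.9,-5.2,0,0, 2.9,-5.2,0,0, 2.9,-5.2,0,0, 2.9,-5.2,0,0, 2.9,-5.2,0,0, 2.9,-5.2,0,0, 2.9,-5.2,0,0, 2.9,-5.2,0,0, 2.9,-5.2,0,0, 1.4,-3.2,0,0, 0,0,0,0, 0,0,0,0]' 100 20
python3 - <<'E'
from h import *
s,p,d=snap("wrist","wn"); print(s["t"],s["tcp_pos"],s["tool_rot"])
cv2.imwrite("pics/wn2.png",cv2.resize(p[:,:,::-1],None,fx=1.4,fy=1.4))
K,W=cam("wrist",s)
for q in [(.5185,.0542,.042),(.5498,-.0357,.11),(.5393,.1482,.11),(.5976,.058,.057)]: print(q,proj(K,W,q))
E
```

```text
t: 1.78
tcp_pos: [0.5191, 0.0557, 0.2499]
tool_rot: [0.187, 0.982, 0.0, -0.001]
force: [-0.0, 0.4, 0.2]
finger_gap: 1.002
1.775 [0.51907217 0.05565762 0.24993022] [ 1.87394745e-01  9.82284279e-01  1.77691433e-04 -8.78987980e-04]
(0.5185, 0.0542, 0.042) [276.3204664  185.10644033]
(0.5498, -0.0357, 0.11) [183.02129004 281.64044769]
(0.5393, 0.1482, 0.11) [407.74202497 183.65590995]
(0.5976, 0.058, 0.057) [311.81003032 265.39053849]
```

View pics/wn.png

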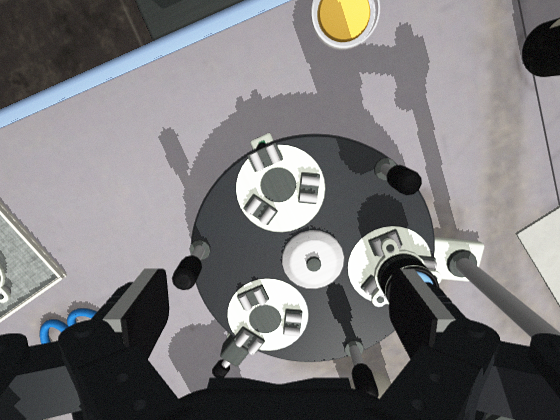

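Run:
```python
from h import *
p=cv2.imread("pics/wn.png"); s=np.load("pics/wn_s.npz"); K,W=cam("wrist",s); d=np.load("pics/wn.npy")
cv2.imwrite("pics/wnz.png",cv2.resize(p[120:300,200:360],None,fx=3.3,fy=3.3,interpolation=cv2.INTER_CUBIC))
g=cv2.cvtColor(p,cv2.COLOR_BGR2GRAY)
def comp(mask,seed):
    n,l,st,c=cv2.connectedComponentsWithStats(mask.astype(np.uint8)); i=l[seed[1],seed[0]]; return c[i],st[i]
print(comp(g<130,(279,184)), g[184,279])
c,st=comp(g<130,(279,184)); print(onz(K,W,*c,.041))
c,st=comp(g>150,(300,250)); print(c,st,onz(K,W,*c,.05))
P=cloud(K,W,d)
for u,v in [(279,184),(300,250),(262,165)]: print(P[v,u].round(4))
C=[]
for box in [(165,215,235,300),(375,430,150,205),(340,385,355,395)]:
    u0,u1,v0,v1=box; q=P[v0:v1,u0:u1].reshape(-1,3); q=q[(q[:,2]>.085)&(q[:,2]<.12)&(abs(np.hypot(q[:,0]-.598,q[:,1]-.058)-.108)<.03)]
    print(len(q),((q.max(0)+q.min(0))/2).round(4),(q.max(0)-q.min(0)).round(4))
```

```text
(array([277.8554729 , 184.51115834]), array([261, 168,  35,  34, 941], dtype=int32)) 105
[0.51869199 0.05561941 0.041     ]
[312.78732504 259.50349922] [ 282  231   62   58 2572] [0.5954866  0.06039433 0.05      ]
[0.5186 0.0568 0.041 ]
[0.582  0.0527 0.0504]
[0.4957 0.0499 0.0504]
653 [ 0.5487 -0.0363  0.0983] [0.0185 0.0187 0.0265]
708 [0.5393 0.1496 0.0981] [0.0184 0.0184 0.0262]
458 [0.7019 0.0648 0.0978] [0.0114 0.0189 0.0254]
```

View pics/wnz.png

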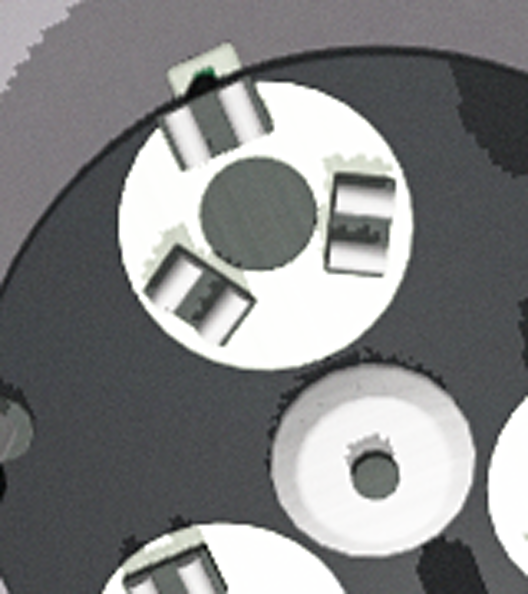

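```bash
python3 -m inch '[-0.2,-3,0,0, -0.3,-5,0,0, -0.3,-5.8,-1,0, -0.3,-5.8,-2,0, -0.3,-5.8,-2,0, -0.3,-4.4,-1,0, -0.3,-3,-1,0, 0,0,0,0, 0,0,0,0]' 100 20
python3 - <<'E'
from h import *
s,p,d=snap("wrist","wt"); print(s["t"],s["tcp_pos"],s["tool_rot"])
K,W=cam("wrist",s)
P=cloud(K,W,d); q=P.reshape(-1,3); q=q[(q[:,2]>.046)&(q[:,2]<.053)&(np.hypot(q[:,0]-.499,q[:,1]+.272)<.03)]
print(len(q),((q.max(0)+q.min(0))/2).round(4),(q.max(0)-q.min(0)).round(4))
print(proj(K,W,(.499,-.2725,.0497)))
E
```

```text
t: 2.95
tcp_pos: [0.5, -0.2709, 0.1804]
tool_rot: [0.187, 0.982, 0.001, -0.0]
force: [-0.9, -0.0, 0.5]
finger_gap: 0.995
2.95 [ 0.49996393 -0.27092273  0.18039993] [ 1.86548565e-01  9.82445518e-01  5.22961584e-04 -4.05335441e-04]
2630 [ 0.4977 -0.2729  0.0485] [0.044  0.0439 0.005 ]
[275.18168578 206.83087292]
```

View pics/wt.png

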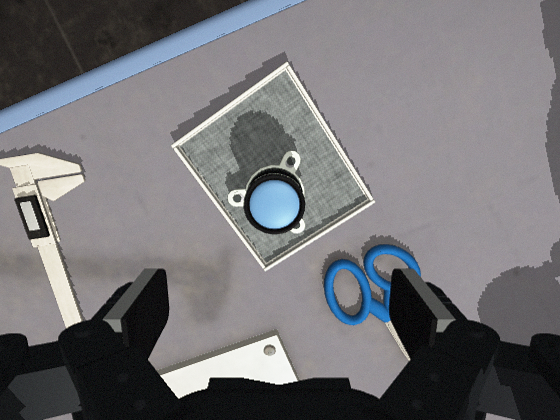

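Run:
```python
from h import *
p=cv2.imread("pics/wt.png")
cv2.imwrite("pics/wtz.png",cv2.resize(p[140:250,210:330],None,fx=5,fy=5,interpolation=cv2.INTER_CUBIC))
```

```text
(no output)
```

View pics/wtz.png

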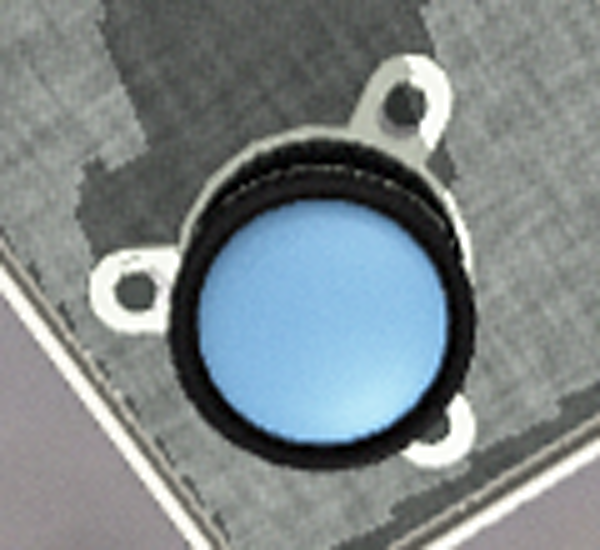

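Run:
```python
from h import *
s=np.load("pics/wt_s.npz"); K,W=cam("wrist",s); c=np.array([.4977,-.2729])
pts=[]
for u,v in [(290.6,160.6),(237.6,198),(296.4,225)]:
    p=onz(K,W,u,v,.0155); e=p[:2]-c; print(p.round(4),np.hypot(*e).round(4),np.degrees(np.arctan2(e[1],e[0])).round(1)); pts.append(p[:2])
print(np.mean(pts,0), onz(K,W,210+323/5,140+320/5,.0497))
for i,j in [(0,1),(1,2),(2,0)]: print(np.hypot(*(pts[i]-pts[j])), np.degrees(np.arctan2(*(pts[j]-pts[i])[::-1])))
```

```text
[ 0.4774 -0.2514  0.0155] 0.0296 133.3
[ 0.4898 -0.3013  0.0155] 0.0295 -105.6
[ 0.5281 -0.2657  0.0155] 0.0312 13.3
[ 0.49839612 -0.2728083 ] [ 0.4969264  -0.27211972  0.0497    ]
0.051485689061089294 -76.06973155356026
0.052275359606299615 42.90334364856048
0.052688110126247176 164.15662982136638
```

```bash
python3 -m inch '[-0.23,-0.19,-1.5,0, 0,0,-3,0, 0,0,-3,0, 0,0,-3,0, 0,0,-2,0, 0,0,-1.2,0, 0,0,-0.7,0, 0,0,0,0, 0,0,0,0]' 100 20
python3 - <<'E'
from h import *
s,p,d=snap("wrist","wg"); print(s["t"],s["tcp_pos"],s["tool_rot"],s["force"])
E
```

```text
t: 4.12
tcp_pos: [0.498, -0.275, 0.037]
tool_rot: [0.187, 0.982, -0.0, 0.001]
force: [1.0, -0.2, -0.0]
finger_gap: 1.002
4.125 [ 0.49804219 -0.27504375  0.03699104] [ 1.87259689e-01  9.82310181e-01 -3.53201474e-04  6.26939922e-04] [ 1.00820173 -0.22867294 -0.02904028]
```

View pics/wg.png

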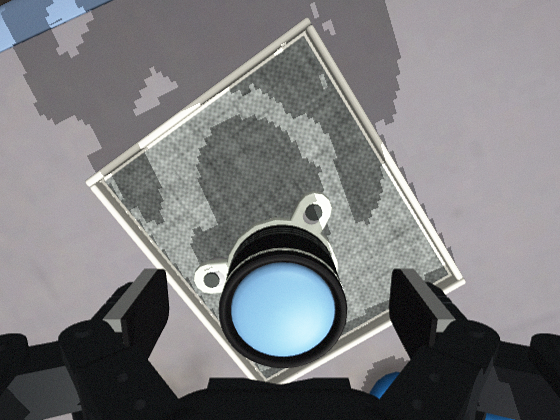

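```bash
python3 - <<'E'
from h import *
s=np.load("pics/wg_s.npz"); K,W=cam("wrist",s); d=np.load("pics/wg.npy")
P=cloud(K,W,d); q=P.reshape(-1,3); q=q[(q[:,2]>.046)&(q[:,2]<.053)&(np.hypot(q[:,0]-.499,q[:,1]+.272)<.03)]
c=(q.max(0)+q.min(0))/2; print(c,q.max(0)-q.min(0))
T=R.from_quat(s["tool_rot"]).as_matrix(); print("tool coords",T.T@(c-s["tcp_pos"]))
E
python3 -m inch '[0,0,0,0, 0,0,0,0, 0,0,0,0, 0,0,0,0, 0,0,0,0, 0,0,0,0, 0,0,0,0, 0,0,0,0]' 40 30
```

```text
[ 0.49794042 -0.2731183   0.04846656] [0.04517219 0.04399693 0.00493199]
tool coords [ 0.00078735  0.00174769 -0.01147741]
t: 5.18
tcp_pos: [0.4978, -0.2749, 0.0367]
tool_rot: [0.187, 0.982, -0.0, 0.0]
force: [-0.4, 0.4, 6.0]
finger_gap: 0.506
```

```bash
python3 -m inch '[0,0,0,0, 0,0,0.5,0, 0,0,1,0, 0,0,2,0, 0,0,3,0, 0,0,3,0, 0,0,2,0, 0,0,0,0]' 35 40
python3 - <<'E'
from h import *
s,p,d=snap("wrist","wl"); print(s["t"],s["tcp_pos"],s["tool_rot"],s["force"])
E
```

```text
t: 6.18
tcp_pos: [0.4984, -0.2753, 0.153]
tool_rot: [0.187, 0.982, -0.001, 0.002]
force: [-0.0, -0.6, -3.0]
finger_gap: 0.503
6.175 [ 0.49838091 -0.27532353  0.1530049 ] [ 1.87260048e-01  9.82308537e-01 -9.24156737e-04  1.66118591e-03] [-0.02399849 -0.62669937 -2.9692429 ]
```

View pics/wl.png

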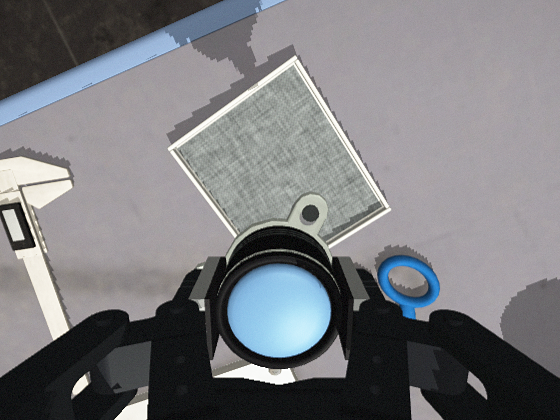

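Run:
```python
from h import *
def an(f,hole,hz,win):
    s=np.load(f"pics/{f}_s.npz"); d=np.load(f"pics/{f}.npy")
    m=optics.camera_model("wrist"); K=m["mtx"]; W=m["tool_from_camera"]
    P=cloud(K,W,d)[260:362,205:350].reshape(-1,3)   # tool coords, z down
    for z0,z1 in win:
        q=P[(P[:,2]>z0)&(P[:,2]<z1)&(np.abs(P[:,1])<.023)&(np.abs(P[:,0])<.026)]
        print(f,len(q),((q.max(0)+q.min(0))/2).round(4),(q.max(0)-q.min(0)).round(4), np.median(q[:,2]).round(4))
    c=(q.max(0)+q.min(0))/2
    o,dd=ray(K,W,*hole); t=(hz-o[2])/dd[2]; h=o+dd*t; e=h[:2]-c[:2]
    print("hole",h.round(4),np.hypot(*e).round(4),np.degrees(np.arctan2(e[1],e[0])).round(2))
    x=R.from_quat(s["tool_rot"]).as_matrix()[:,0]; print("toolx",np.degrees(np.arctan2(x[1],x[0])))
an("wg",(314,212),.0215,[(-.017,-.008)])
an("wl",(310.5,212.5),.0215,[(-.018,-.007)])
```

```text
wg 10866 [ 0.0008  0.0014 -0.011 ] [0.0406 0.0431 0.006 ] -0.011
hole [0.0277 0.0148 0.0215] 0.0301 26.39
toolx 158.4142006972608
wl 11887 [ 0.001  -0.0001 -0.0125] [0.0405 0.0459 0.011 ] -0.0111
hole [0.0275 0.0134 0.0215] 0.0297 26.82
toolx 158.41423052235118
```

```bash
python3 -m inch '[0,1,1.5,0.04, 0.1,2.5,2,0.08, 0.2,4,1.5,0.11, 0.3,5,0,0.12, 0.3,5,0,0.12, 0.3,5,0,0.12, 0.3,4.5,0,0.12, 0.3,3.5,0,0.1, 0.3,2,0,0.063, 0,0.6,0,0, 0,0,0,0, 0,0,0,0]'
python3 - <<'E'
from h import *
s,p,d=snap("wrist","wp"); print(s["t"],s["tcp_pos"],s["tool_rot"],s["force"],s["finger_gap"])
x=R.from_quat(s["tool_rot"]).as_matrix()[:,0]; print("toolx",np.degrees(np.arctan2(x[1],x[0])))
E
```

```text
t: 7.72
tcp_pos: [0.5185, 0.0555, 0.2012]
tool_rot: [-0.245, 0.97, -0.0, -0.0]
force: [-1.4, -0.5, -2.5]
finger_gap: 0.504
7.725 [0.51847648 0.05547638 0.20123156] [-2.44994960e-01  9.69524323e-01 -6.37689598e-05 -2.28189392e-04] [-1.37256756 -0.52095006 -2.49822429] 0.5039655561063939
toolx -151.63692756496638
```

View pics/wp.png

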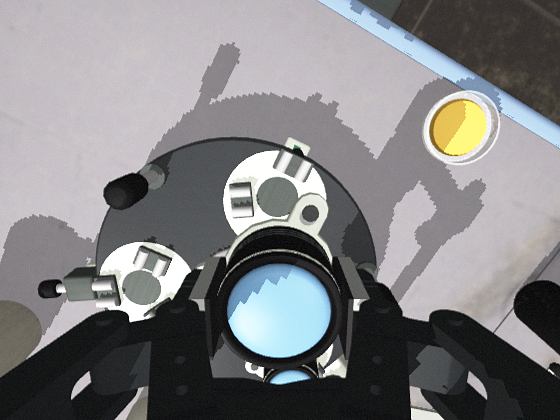

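```bash
python3 -m inch '[0.05,0,-1,0, 0,0,-2,0, 0,0,-2.5,0, 0,0,-2.5,0, 0,0,-1.6,0, 0,0,-1,0, 0,0,-0.5,0, 0,0,0,0, 0,0,0,0]'
python3 - <<'E'
from h import *
s,p,d=snap("wrist","wq"); print(s["t"],s["tcp_pos"],s["tool_rot"],s["force"],s["finger_gap"])
K,W=cam("wrist",s)
cv2.imwrite("pics/wqz.png",cv2.resize(p[100:320,150:410,::-1],None,fx=3,fy=2.7,interpolation=cv2.INTER_CUBIC))
s,p,d=snap("scene","sq")
cv2.imwrite("pics/sqz.png",cv2.resize(p[150:270,220:360,::-1],None,fx=5,fy=5,interpolation=cv2.INTER_CUBIC))
E
```

```text
t: 8.9
tcp_pos: [0.5196, 0.0562, 0.0909]
tool_rot: [-0.246, 0.969, -0.0, 0.001]
force: [-0.4, 0.9, -1.7]
finger_gap: 0.503
8.9 [0.51964077 0.05622521 0.09092099] [-2.45594889e-01  9.69372263e-01 -2.67368736e-04  7.02972812e-04] [-0.43728384  0.86143754 -1.7091079 ] 0.5028717246124447
```

View pics/wq.png

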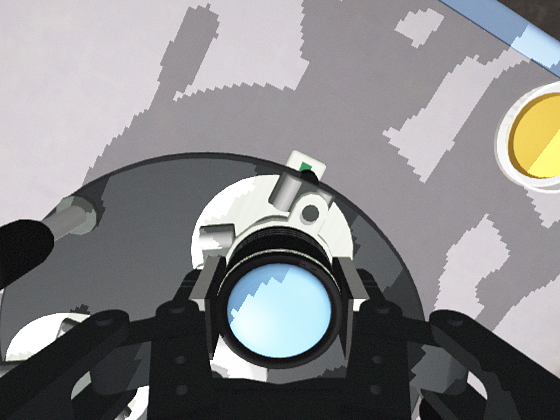

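View pics/sqz.png

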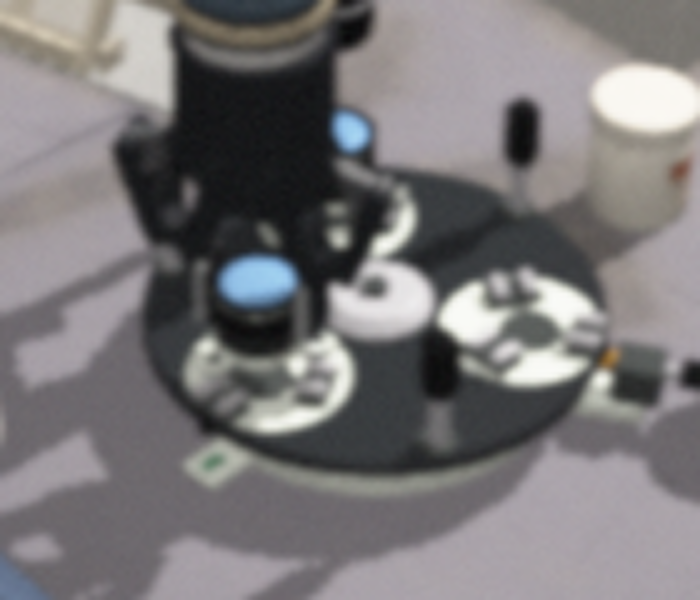

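Run:
```python
from h import *
s=np.load("pics/wq_s.npz"); K,W=cam("wrist",s)
y=.0505
def rot(a): return np.array([[np.cos(a),-np.sin(a)],[np.sin(a),np.cos(a)]])
n=np.array([.5187,.0554]); p=cv2.imread("pics/wq.png")
for a in (60,180,300):
    r=rot(y+np.radians(a))
    for sg in (-1,1):
        pts=[proj(K,W,[*(n+r@np.array([28+l,sg*7.8+w])/1000),z]).round().astype(int) for l,w,z in [(-8,-4,.047),(8,-4,.047),(8,4,.047),(-8,4,.047)]]
        cv2.polylines(p,[np.array(pts)],True,(0,0,255),1)
cv2.imwrite("pics/wqo.png",cv2.resize(p[130:330,150:410],None,fx=3,fy=3,interpolation=cv2.INTER_CUBIC))
```

```text
(no output)
```

View pics/wqo.png

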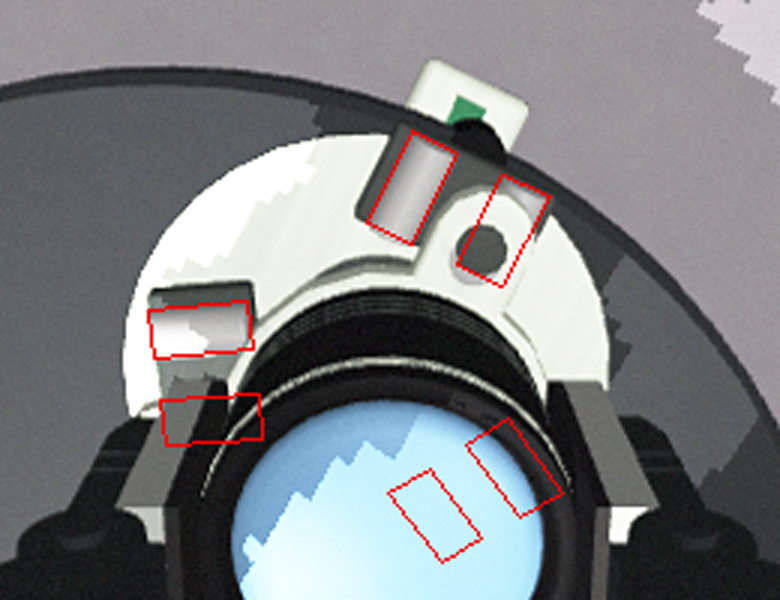

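```bash
python3 -m inch '[0,0,-0.2,0, 0,0,-0.2,0, 0,0,-0.15,0, 0,0,-0.15,0, 0,0,-0.1,0, 0,0,-0.05,0, 0,0,0,0, 0,0,0,0]'
```

```text
t: 10.0
tcp_pos: [0.5193, 0.0561, 0.0822]
tool_rot: [-0.246, 0.969, -0.0, 0.0]
force: [-1.6, -0.4, 5.3]
finger_gap: 0.505
```

```bash
python3 -m inch '[0,0,0,0, 0,0,0,0, 0,0,0,0, 0,0,0,0]' 68 20
python3 - <<'E'
from h import *
s,p,d=snap("wrist","wr"); print(s["t"],s["tcp_pos"],s["tool_rot"],s["force"],s["finger_gap"])
E
```

```text
t: 10.5
tcp_pos: [0.5191, 0.0563, 0.0817]
tool_rot: [-0.246, 0.969, 0.0, -0.0]
force: [0.1, -0.4, 0.6]
finger_gap: 0.682
10.5 [0.51909594 0.05631663 0.08165892] [-2.45585493e-01  9.69374931e-01  5.24202672e-05 -7.60236277e-05] [ 0.08525375 -0.41982936  0.64599373] 0.6823081423423483
```

View pics/wr.png

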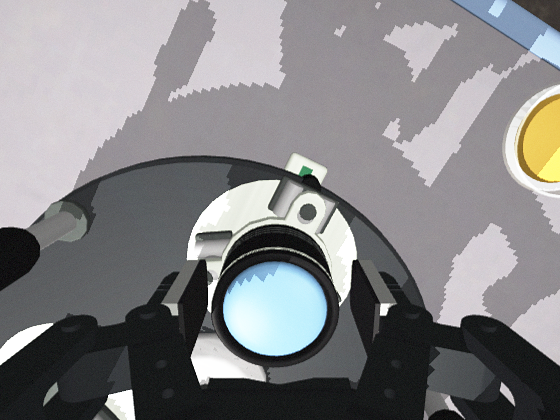

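```bash
python3 -m inch '[0,0,0.5,0, 0,0,1.5,0, 0,0,3,0, 0,0,3,0, 0,0,2.5,0, 0,0,1.3,0, 0,0,0,0, 0,0,0,0]'
python3 - <<'E'
from h import *
s,p,d=snap("wrist","ws"); print(s["t"],s["tcp_pos"],s["force"])
K,W=cam("wrist",s); P=cloud(K,W,d).reshape(-1,3)
q=P[(P[:,2]>.088)&(P[:,2]<.099)&(np.hypot(P[:,0]-.5187,P[:,1]-.0554)<.03)]
print(len(q),((q.max(0)+q.min(0))/2).round(4),(q.max(0)-q.min(0)).round(4))
rr=np.hypot(*(q[:,:2]-(q.max(0)+q.min(0))[:2]/2).T)
g=q[rr<.016]; A=np.c_[g[:,:2]-g[:,:2].mean(0),np.ones(len(g))]; print("plane(slope,z)",np.linalg.lstsq(A,g[:,2],rcond=None)[0])
g=q[(rr>.0185)&(rr<.021)]; A=np.c_[g[:,:2]-g[:,:2].mean(0),np.ones(len(g))]; print("rim",len(g),np.linalg.lstsq(A,g[:,2],rcond=None)[0])
cv2.imwrite("pics/wsz.png",cv2.resize(p[100:300,190:370,::-1],None,fx=3,fy=3,interpolation=cv2.INTER_CUBIC))
E
```

```text
t: 11.55
tcp_pos: [0.5185, 0.0563, 0.1991]
tool_rot: [-0.246, 0.969, 0.0, -0.001]
force: [-0.7, 0.2, 0.1]
finger_gap: 0.682
11.55 [0.51846664 0.05629975 0.19914816] [-0.67344658  0.16709191  0.13851283]
3560 [0.5186 0.0555 0.0918] [0.0441 0.0441 0.0076]
plane(slope,z) [0.00553329 0.00441356 0.09330468]
rim 761 [-0.0139595  -0.00888128  0.09181532]
```

View pics/wsz.png

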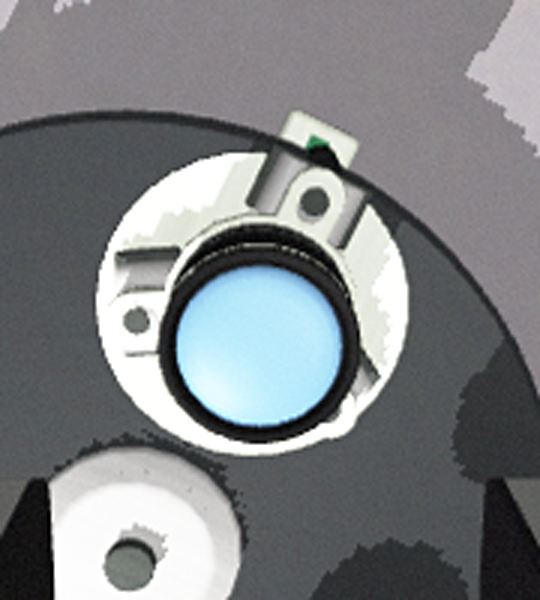

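```bash
python3 -m inch '[0.5,-1.3,0,0.05, 0.7,-2.4,0,0.1, 0.8,-2.6,0,0.1, 0.6,-2,-1,0.08, 0.4,-1,-2,0.02, 0,0,-1.5,0, 0,0,-0.5,0, 0,0,0,0, 0,0,0,0]' 50 20
python3 - <<'E'
from h import *
s,p,d=snap("wrist","wh"); print(s["t"],s["tcp_pos"],s["force"])
x=R.from_quat(s["tool_rot"]).as_matrix()[:,0]; print("toolx",np.degrees(np.arctan2(x[1],x[0])),s["q"])
K,W=cam("wrist",s); P=cloud(K,W,d).reshape(-1,3)
q=P[(P[:,2]>.104)&(P[:,2]<.114)&(np.hypot(P[:,0]-.5487,P[:,1]+.0365)<.02)]
print(len(q),((q.max(0)+q.min(0))/2).round(4),(q.max(0)-q.min(0)).round(4))
E
```

```text
t: 12.72
tcp_pos: [0.5494, -0.0364, 0.1503]
tool_rot: [-0.411, 0.912, -0.0, 0.0]
force: [0.5, 0.8, -0.4]
finger_gap: 0.501
12.725 [ 0.54940273 -0.03637621  0.15032531] [ 0.45224694  0.78803235 -0.35556523]
toolx -131.47794429623826 [-2.69107271e-01  5.68029374e-01  1.71269756e+00  1.53898262e-05
  8.59882582e-01 -2.68678307e+00]
1092 [ 0.5488 -0.0369  0.1078] [0.0185 0.0185 0.0075]
```

View pics/wh.png

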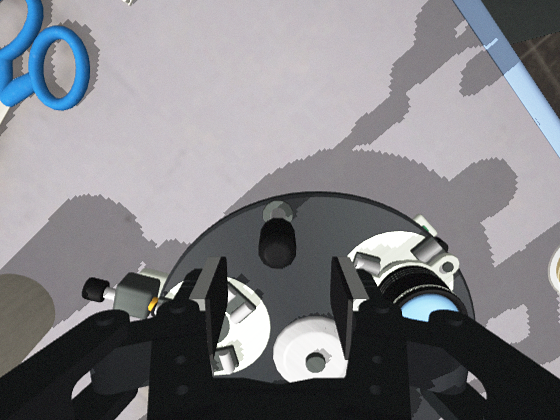

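```bash
python3 -m inch '[-0.05,-0.05,-1,0, 0,0,-1.5,0, 0,0,-1.5,0, 0,0,-1.2,0, 0,0,-0.5,0, 0,0,0,0]'
python3 - <<'E'
import numpy as np
th=242.9-np.r_[0,1,2.5,4.5,np.arange(7,88,2.5)]
p=10.8*np.c_[np.cos(np.radians(th)),np.sin(np.radians(th))]
r=np.round(p,2); d=np.diff(r,axis=0)
for i in range(len(d)): print(i,(242.9-th[i+1]).round(1),d[i].round(2))
E
```

```text
t: 13.52
tcp_pos: [0.5484, -0.0372, 0.0922]
tool_rot: [-0.411, 0.912, 0.0, -0.0]
force: [0.4, 0.3, 0.4]
finger_gap: 0.498
0 1.0 [-0.17  0.08]
1 2.5 [-0.24  0.14]
2 4.5 [-0.33  0.19]
3 7.0 [-0.39  0.26]
4 9.5 [-0.39  0.27]
5 12.0 [-0.37  0.29]
6 14.5 [-0.36  0.3 ]
7 17.0 [-0.35  0.32]
8 19.5 [-0.33  0.34]
9 22.0 [-0.31  0.35]
10 24.5 [-0.3   0.36]
11 27.0 [-0.29  0.38]
12 29.5 [-0.27  0.38]
13 32.0 [-0.25  0.4 ]
14 34.5 [-0.23  0.41]
15 37.0 [-0.22  0.42]
16 39.5 [-0.19  0.43]
17 42.0 [-0.18  0.44]
18 44.5 [-0.16  0.44]
19 47.0 [-0.14  0.45]
20 49.5 [-0.12  0.46]
21 52.0 [-0.1   0.46]
22 54.5 [-0.07  0.46]
23 57.0 [-0.06  0.47]
24 59.5 [-0.04  0.47]
25 62.0 [-0.02  0.47]
26 64.5 [0.   0.47]
27 67.0 [0.03 0.47]
28 69.5 [0.04 0.47]
29 72.0 [0.07 0.47]
30 74.5 [0.08 0.46]
31 77.0 [0.11 0.46]
32 79.5 [0.12 0.46]
33 82.0 [0.14 0.44]
34 84.5 [0.17 0.45]
35 87.0 [0.18 0.43]
```

```bash
python3 -m inch '[-0.17,0.08,0,0, -0.24,0.14,0,0, -0.33,0.19,0,0, -0.39,0.26,0,-0.02, -0.39,0.27,0,-0.03, -0.37,0.29,0,-0.03, -0.36,0.3,0,-0.03, -0.35,0.32,0,-0.03, -0.33,0.34,0,-0.04, -0.31,0.35,0,-0.04, -0.3,0.36,0,-0.04, -0.29,0.38,0,-0.04, -0.27,0.38,0,-0.04]'
python3 - <<'E'
from h import *
s,p,d=snap("top","t1"); print(s["t"],s["tcp_pos"],s["force"])
cv2.imwrite("pics/t1z.png",cv2.resize(p[130:270,140:310,::-1],None,fx=4,fy=4,interpolation=cv2.INTER_CUBIC))
s,p,d=snap("wrist","w1")
E
```

```text
t: 15.15
tcp_pos: [0.5076, -0.0008, 0.0929]
tool_rot: [-0.249, 0.968, -0.0, 0.0]
force: [0.5, -3.6, 0.9]
finger_gap: 0.503
15.15 [ 0.5075609  -0.00076798  0.09289049] [ 0.45146442 -3.58119438  0.90165015]
```

View pics/w1.png

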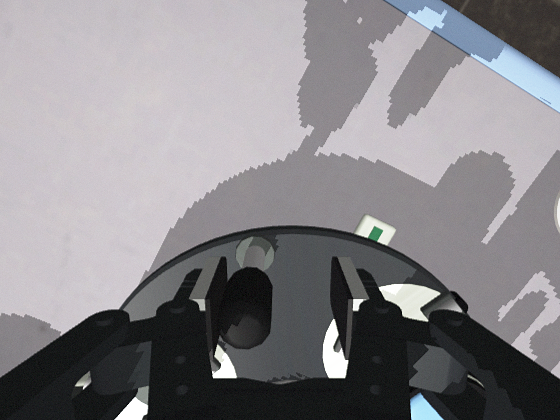

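View pics/t1z.png

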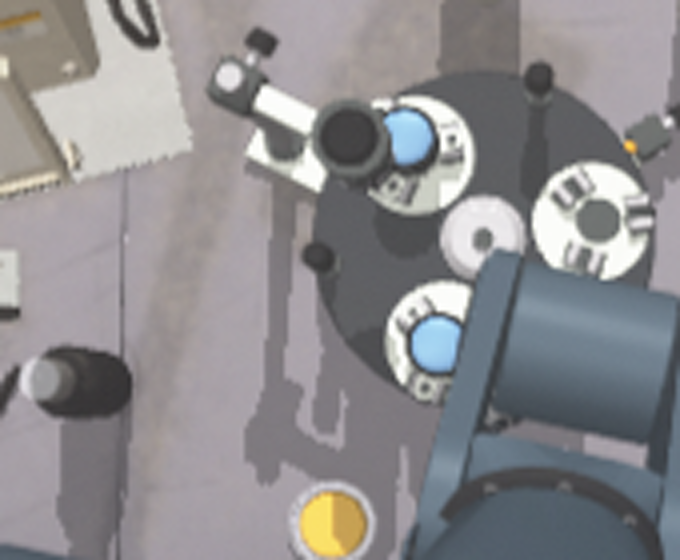

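```bash
python3 -m inch '[-0.25,0.4,0,-0.04, -0.23,0.41,0,-0.04, -0.22,0.42,0,-0.04, -0.19,0.43,0,-0.04, -0.18,0.44,0,-0.04, -0.16,0.44,0,-0.04, -0.14,0.45,0,-0.04, -0.12,0.46,0,-0.04, -0.1,0.46,0,-0.04, -0.07,0.46,0,-0.04, -0.06,0.47,0,-0.04, -0.04,0.47,0,-0.04, -0.02,0.47,0,-0.04, 0,0.47,0,-0.04, 0.03,0.47,0,-0.04, 0.04,0.47,0,-0.04, 0.07,0.47,0,-0.04, 0.08,0.46,0,-0.04, 0.11,0.46,0,-0.04]'
python3 - <<'E'
from h import *
s,p,d=snap("wrist","w2"); print(s["t"],s["tcp_pos"],s["force"])
E
```

```text
t: 17.62
tcp_pos: [0.4922, 0.0859, 0.0925]
tool_rot: [0.127, 0.992, 0.0, -0.001]
force: [-0.3, -0.3, -0.1]
finger_gap: 0.5
17.625 [0.49221243 0.0858646  0.09252561] [-0.32778081 -0.2978871  -0.08712824]
```

View pics/w2.png

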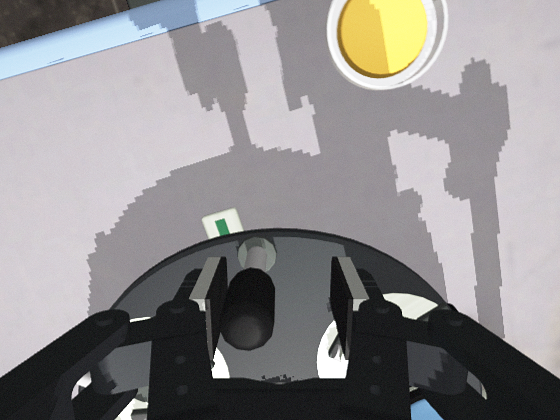

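```bash
python3 -m inch '[0.15,0.7,1,-0.03, 0.2,0.8,2,-0.03, 0.1,0.4,3,0, -0.5,0,3,0, -1,-1,2,0, -2,-2,0,0, -3,-4,0,0, -3,-5,0,0, -2,-5,0,0, 0,-5,0,0, 0,-5,0,0, 0,-3,0,0, 0,0,0,0, 0,0,0,0, 0,0,0,0, 0,0,0,0]'
python3 - <<'E'
from h import *
s,p,d=snap("top","t2"); print(s["t"],s["tcp_pos"],s["force"])
cv2.imwrite("pics/t2z.png",cv2.resize(p[130:270,140:310,::-1],None,fx=4,fy=4,interpolation=cv2.INTER_CUBIC))
E
```

```text
t: 19.68
tcp_pos: [0.3826, -0.1947, 0.2028]
tool_rot: [0.155, 0.988, 0.0, -0.0]
force: [0.4, -0.4, -0.2]
finger_gap: 0.496
19.675 [ 0.38255206 -0.19470393  0.2028316 ] [ 0.36889693 -0.44987703 -0.18026442]
```

View pics/t2z.png

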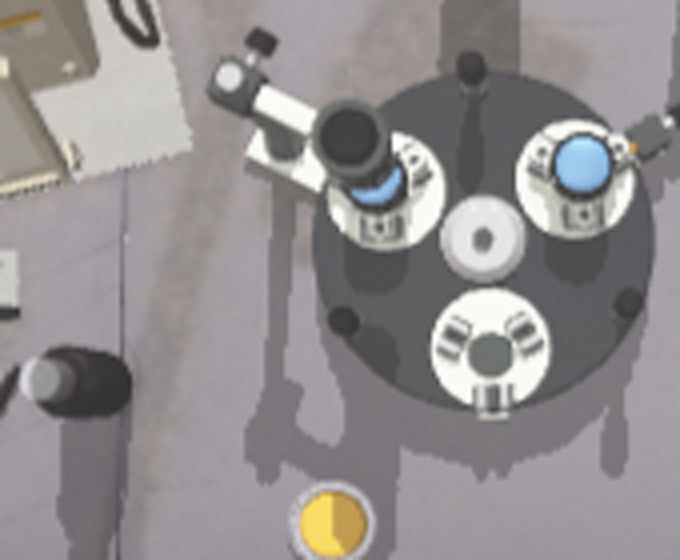

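```bash
python3 -m inch '[0,0,0,0, 0,0,0,0, 0,0,0,0, 0,0,0,0, 0,0,0,0, 0,0,0,0, 0,0,0,0, 0,0,0,0, 0,0,0,0, 0,0,0,0, 0,0,0,0, 0,0,0,0, 0,0,0,0, 0,0,0,0, 0,0,0,0, 0,0,0,0, 0,0,0,0, 0,0,0,0, 0,0,0,0, 0,0,0,0]'
python3 - <<'E'
from h import *
s,p,d=snap("top","t3"); K,W=cam("top"); P=cloud(K,W,d)
def blob(z0,z1,c,r,nm):
    q=P.reshape(-1,3); q=q[(q[:,2]>z0)&(q[:,2]<z1)&(np.hypot(q[:,0]-c[0],q[:,1]-c[1])<r)]
    print(nm,len(q),((q.max(0)+q.min(0))/2).round(4),(q.max(0)-q.min(0)).round(4),np.median(q[:,2]).round(4))
for n,c in [("hR",(.5487,-.0367)),("hL",(.5393,.149)),("hF",(.7038,.0645))]: blob(.085,.12,c,.025,n)
c=np.array([.5979,.0594])
for n,a in [("cured",302.9),("new",62.9)]:
    blob(.088,.1,c+.08*np.array([np.cos(np.radians(a)),np.sin(np.radians(a))]),.03,n); print(c+.08*np.array([np.cos(np.radians(a)),np.sin(np.radians(a))]))
s,p,d=snap("scene","s3")
cv2.imwrite("pics/s3z.png",cv2.resize(p[110:260,190:370,::-1],None,fx=4,fy=4,interpolation=cv2.INTER_CUBIC))
K,W=cam("scene"); P=cloud(K,W,d)
for n,a in [("cured",302.9),("new",62.9)]: blob(.088,.1,c+.08*np.array([np.cos(np.radians(a)),np.sin(np.radians(a))]),.03,n)
E
```

```text
t: 22.22
tcp_pos: [0.3826, -0.1958, 0.2028]
tool_rot: [0.156, 0.988, 0.0, -0.0]
force: [-0.5, -0.6, 0.8]
finger_gap: 0.504
hR 44 [ 0.5505 -0.037   0.1015] [0.0158 0.0174 0.0254] 0.1076
hL 46 [0.5392 0.148  0.0987] [0.0158 0.0165 0.0257] 0.108
hF 48 [0.7061 0.0669 0.1012] [0.0176 0.0164 0.0218] 0.1073
cured 218 [ 0.6434 -0.007   0.093 ] [0.0429 0.0423 0.01  ] 0.0925
[ 0.64135396 -0.00776959]
new 89 [0.6323 0.1311 0.0932] [0.0378 0.04   0.0091] 0.0919
[0.63434359 0.13061702]
cured 64 [ 0.6491 -0.0152  0.0922] [0.033  0.0321 0.0076] 0.0919
new 84 [0.6284 0.1327 0.0923] [0.0378 0.0364 0.0085] 0.0916
```

View pics/s3z.png

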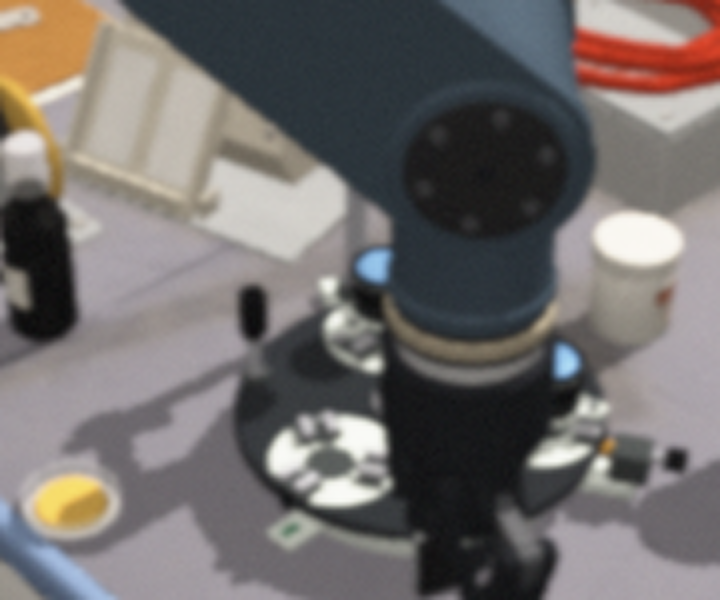

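```bash
python3 -c "
from station import job
print(job.sign_off())"
```

```text
the job is handed in; nothing more can be done
None
```

The new lens cell is seated in its nest, and the turntable has been turned one station clockwise, so that lens is now under the curing lamp. I handed the job in at about 22 s, well inside the 58 s limit.

I gripped the cell by its barrel and turned it about 50° to match the nest. I lowered it until I felt about 7 N of contact, then let go. To turn the table, I held the front-right index handle loosely between the open fingers and carried it about 75–80°. I then lifted clear and the detent pulled the table the rest of the way.

**Seating:** after I let go, the cell was within about 0.5 mm of the measured nest centre, with its top at the height expected when seated. Two of its feet could be seen between their pins. The third was partly hidden, so I did not see it directly. The depth slopes across the glass and the rim were about 0.01 in opposite directions, which I read as level within measuring noise.

**After indexing:** all three handle positions held a knob within about 3 mm of where one stood at the start, so the table is on its detent. Both cells are within 2–3 mm of their nest positions in the top camera. In the scene camera the arm partly hid them, and there they measured about 6 mm (new) and 11 mm (cured) off. Both tops are at the same height, about 92–93 mm.

The resin bottle is still standing, and the arm was clear of everything at hand-in.

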